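# Click the loose battery pack home in the shop loudspeaker

### The job

The shop's portable loudspeaker has gone dead because its battery pack has come off its catch: swing the flat metal cover on its top well aside, press the yellow pack down until it clicks past its catch and stays down by itself, then stop pushing, do not ram it. Then swing the cover back shut against its stop and let go. Leave everything else where it is.

Things in the scene. Friction and masses are not known exactly. Their poses are not given: they have to be found in the camera images.
- speaker: Wooden portable loudspeaker, fixed on the table: 180 mm (its x) x 340 mm (its y) x 110 mm high, black flat top. Origin: centre of its underside, on the table. At yaw 0 its axes are those of the robot: its x points away from the robot (the side with the white cones), its y to the robot's left, z up. Its top has a battery well, open upward, 66 mm (x) by 104 mm (y), centred at (0, 30) mm in this frame; the well's mouth is the top at 110 mm.
- cover_pivot (a point): Centre of the brass pivot screw of the cover, at the level of the plate's upper face (114.5 mm above the table), at (33, 105) mm in the loudspeaker's frame. The screw head stands 4 mm above the plate.
- cover_tab (a point): Centre of the red upright tab on the flat aluminium cover. The tab is 10 mm thick (its point's x), 36 mm long (y, pointing along the line to the pivot), 24 mm high: 12 mm above and below the point, its foot on the plate. It stands 133 mm from the pivot axis and moves with the cover. The cover is a plate 90 x 165 x 3 mm lying 1.5 mm above the top; shut, it reaches from the pivot towards the loudspeaker's -y and hides the well.
- cover (a joint): Angle of the cover about the vertical pivot, rad: 0 shut against its stop, growing as the cover swings clockwise seen from above (the tab moves first towards the robot, the loudspeaker's -x), up to a stop at 1.7; from 1.2 the well is uncovered. Shut, the tab lies from the pivot in the loudspeaker's -y; at 1.57 in its -x. It may start not quite shut (up to 0.2). Stiff: stays where it is left; about 1 N at the tab moves it. Push the tab sideways, on its faces.
- pack_top (a point): Centre of the yellow battery pack's top, on its springy round black rubber pad, 52 mm across, which stands 6 mm above the yellow face and gives about 1 mm for each 10 N (point and pad sink with it). The pack is 60 (x) x 98 (y) mm and runs in the well on a guide, straight up and down. Off its catch the pad is 3 mm below the loudspeaker's top (107 mm above the table); home it is 17 mm below (93 mm). The well leaves room for closed fingers.
- pack (a joint): How far the pack is pressed down, m: 0 off its catch, 0.014 home at its stop. A spring pushes it up; the resistance grows to a peak of about 12 N near 0.004, falls, and beyond about 0.010 the catch pulls the pack home by itself and holds it. Let go before that, it springs back up. Once it is home, further pushing only loads its hard stop through the pad, and over 50 N counts as ramming.
- tin_mid (a point): bystander: short green-labelled tin, 56 mm across, 42 tall, standing on the loudspeaker's top near its right-hand end (seen from the robot); the point is its centre
- pot_mid (a point): bystander: open terracotta pot, 74 mm across, 100 tall, pencils standing up to 150 mm above the table, right of the loudspeaker; the point is its centre
- notebook_mid (a point): bystander: brown notebook, 105 x 150 x 18 mm, lying in front of the loudspeaker (robot side); the point is its centre
- hammer_grip (a point): bystander: hammer, 220 mm long, lying left of the loudspeaker; the point is on its handle
- phone_mid (a point): bystander: black phone slab, 72 x 150 x 9 mm, lying behind the loudspeaker; the point is its centre
- glue_mid (a point): bystander: closed glue jar, 60 mm across, 100 tall, behind the loudspeaker; the point is its centre
- spool_mid (a point): bystander: orange spool, 52 mm across, 70 tall, standing behind the loudspeaker; the point is its centre

How it is judged:
By the outcome, as a careful person would: the job done as asked, in the order asked, and still so for the second after the job is handed in, with the robot touching nothing.
It also fails if it takes over 58 s, if anything falls off the work surface, if the arm or the gripper's body presses on something with over 40 N, if the wrist force passes 120 N, or if a joint passes its speed limit or range.

### The arm

A 6-joint arm with a two-finger parallel gripper is mounted at the origin on the work surface. World frame = base frame: x ahead of the robot, y to its left, z up, the work surface at z = 0. Lengths are in m, angles in rad, forces in N, time in s.
With the tool pointing down it reaches from about 0.325 to 0.925 m from the base axis. Payload 3.1 kg.
Tool frame: the origin (TCP) lies on the centre line of the jaws, within the pads' length; the fingertips stand 17 mm ahead of it and the grasp point (between the pads) lies 2 mm behind it; z points along the fingers, y is the direction in which the jaws open and shut (so a half turn about z gives the same grasp; the last joint's range is limited). The gripper opens to 85 mm and grips with 20 to 120 N. Pads are 22 mm wide; open, the fingers measure 114 mm over their backs; the gripper's body (76 mm by 85 mm) begins 54 mm behind the grasp point. The pads swing forward as they close: fully open they stand 13 mm farther back than shut.
Start: joints at [-0.112, 0.217, 1.613, -0, 1.311, -0.112], TCP at [0.625, 0, 0.248] pointing down, gripper open.
Joint ranges: [-2.75, 2.75], [-0.78, 2.1], [0.31, 2.55], [-1.13, 4.27], [0.13, 2.63], [-2.58, 2.58]. Speed limits (rad/s): [2.79, 2.79, 3.14, 3.14, 3.14, 3.14].

### API

Orientations are given as a rotation vector (axis times angle).
In Python, from cell import * gives the robot as it stands.
- The arm moves only by the tool jog_arm, never from a script. Its argument "increments" is a list of rows, each an object of numbers: "x", "y", "z": the shift along the tool's x, y, z in mm; "rx", "ry", "rz": the turn, a rotation vector about the tool's x, y, z in degrees. In form: [{"x": .., "y": .., "z": .., "rx": .., "ry": .., "rz": ..}, ...]. A call has 1 to 20 rows; each row is the pose to reach, as a shift and turn from the pose measured when the call began, along the tool's axes at that moment; what a row does not reach only later rows make up. A row lasts 1/8 s, in which the tool goes at most 62.5 mm and 10.7 degrees, less where a joint would pass 70% of its speed; a pose out of reach is approached as far as the arm can. A call with a gripper value outside its range is refused whole. "claw" is the finger opening in mm, from 0 to 85.4, set as the call begins (left out, the last holds). The fingers move at their own pace and stop on an object; the grip force is fixed at half the most. Time passes only in rows, so rows that repeat a pose let the fingers close. It gives the time, the measured TCP pose, the force and the opening at its end, in the units of the state.
- get_obs(): the state, without advancing time (a new reading comes with each control period).
- capture(name): name is "scene" or "side" or "wrist"; returns (picture, depth): 400x640x3 uint8, red, green, blue; 400x640 float32, m along the optical axis (not along the pixel's ray), 0 where there is no reading.
- camera_params(name): a dict with "K" (3x3 intrinsics, pixels), "camera_from_world" (4x4, takes a point from world to camera coordinates). Camera axes: x right, y down, z forward; pixel columns grow to the right and rows downward; lengths in m; the calibration is good to about 2 mm. A picture is of the moment at which its call begins: read the wrist's pose just before it. camera_params takes no time and is no camera call; for the wrist camera it gives the pose at the moment of the call.
- sign_off(): hands the job in, once; it reports no verdict.
The state is a dict: "clock": time; "joints": joint angles; "dq": joint speeds; "effort": joint torques, N m; "eef_pos": TCP position; "tool_rot": TCP orientation; "contact_force": force on the tool from outside, world axes, zero at the start; "ft_torque": the same for the moment, N m; "finger_gap": opening from 0.0 (shut) to 1.0 (fully open).
Only numpy, scipy, OpenCV 4.12 (cv2) and the standard library are available. Lean on these libraries where they do the work, as an engineer would, in place of code of your own. Each camera call takes 0.05 s, during which the arm holds its last target.

## Working session

There is one attempt and no reset: what is moved stays moved. The work goes in short steps, Python scripts to look and compute and a tool call to move; the robot and the scene stay as the last step left them, time stands still between calls to the robot, and variables do not carry over. Pictures are saved under pics/ and viewed, and the job is handed in when it is done.

Besides the shell and the picture viewer there is one more tool, called after "Call:" as name(argument=value, ...), one argument or row to a line, values as JSON. jog_arm: Moves the arm, as the interface text tells. Its arguments: {"type":"object","properties":{"increments":{"type":"array"},"claw":{"type":"number"}},"required":["increments"]}

```bash
mkdir -p pics; ls; python3 - <<'E'
from cell import *
import cv2,numpy as np
print(get_obs())
for n in ("scene","side","wrist"):
    p=camera_params(n); print(n,np.round(p["K"],1).tolist(),np.round(p["camera_from_world"],4).tolist())
    im,d=capture(n); cv2.imwrite(f"pics/a_{n}.png",im[:,:,::-1]); np.save(f"pics/a_{n}_d.npy",d); np.save(f"pics/a_{n}.npy",im)
E
```

```text
pics
{'clock': 0.0, 'joints': array([-1.12211997e-01,  2.17767594e-01,  1.61493636e+00, -2.38153324e-05,
        1.31134356e+00, -1.12231305e-01]), 'dq': array([-0.00154394, -0.00055202, -0.00016189, -0.00055969, -0.00117227,
       -0.00062028]), 'effort': array([-2.90135131e-04, -3.96841800e+01, -3.03850436e+01, -2.80225659e-04,
        9.87685227e-03,  9.68610237e-06]), 'eef_pos': array([6.24209100e-01, 9.71440449e-05, 2.46958758e-01]), 'tool_rot': array([-2.22006554, -2.22012203,  0.00243095]), 'contact_force': array([-0.00892579,  0.59897541,  0.10532855]), 'ft_torque': array([0.00124935, 0.01927686, 0.01672656]), 'finger_gap': 1.0016593568081809}
scene [[364.2, 0.0, 332.7], [0.0, 364.2, 202.9], [0.0, 0.0, 1.0]] [[-0.8934, 0.449, 0.012, 0.5207], [0.3659, 0.743, -0.5605, -0.2097], [-0.2606, -0.4963, -0.8281, 1.1961], [0.0, 0.0, 0.0, 1.0]]
side [[489.5, 0.0, 311.1], [0.0, 489.5, 212.9], [0.0, 0.0, 1.0]] [[0.932, -0.3623, -0.0038, -0.542], [-0.2742, -0.6984, -0.6611, 0.267], [0.2369, 0.6172, -0.7503, 1.3072], [0.0, 0.0, 0.0, 1.0]]
wrist [[301.0, 0.0, 318.2], [0.0, 301.0, 196.1], [0.0, 0.0, 1.0]] [[1.0, 0.0011, -0.0025, -0.6232], [0.0018, -0.9504, 0.3111, -0.0409], [-0.002, -0.3111, -0.9504, 0.3814], [0.0, 0.0, 0.0, 1.0]]
```

View pics/a_scene.png

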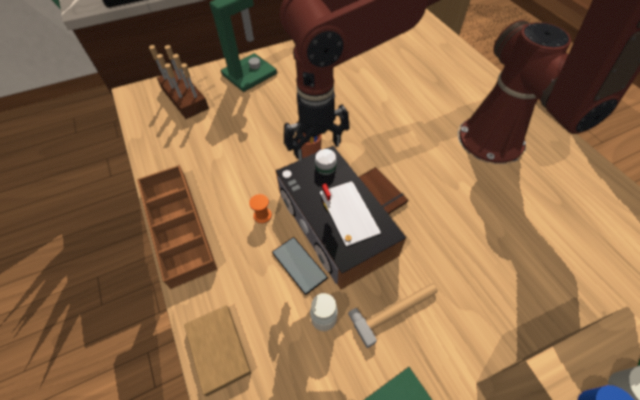

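View pics/a_side.png

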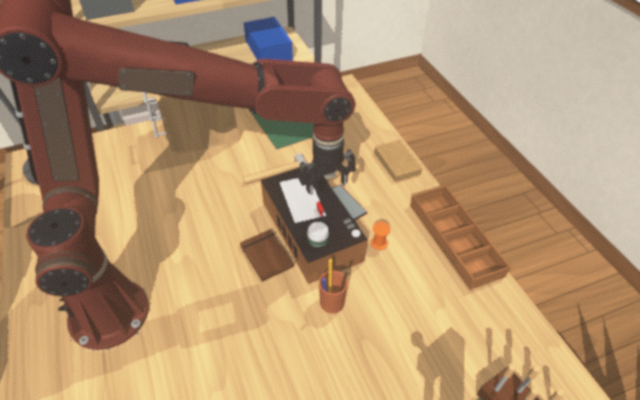

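View pics/a_wrist.png

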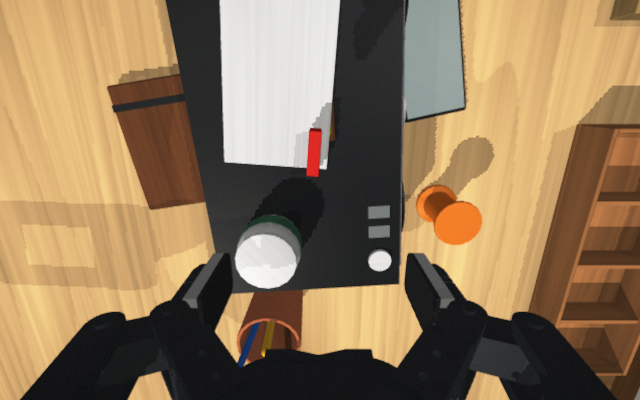

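```bash
cat > h.py <<'E'
import numpy as np,cv2
from cell import *
def cloud(n,d,p):
    K=np.array(p["K"]);T=np.linalg.inv(np.array(p["camera_from_world"]))
    v,u=np.mgrid[:d.shape[0],:d.shape[1]]
    P=np.stack([(u-K[0,2])/K[0,0]*d,(v-K[1,2])/K[1,1]*d,d],-1)
    W=P@T[:3,:3].T+T[:3,3]; W[d<=0]=np.nan; return W
def ray(p,uv,z):
    K=np.array(p["K"]);T=np.linalg.inv(np.array(p["camera_from_world"]))
    uv=np.atleast_2d(uv).astype(float)
    r=np.c_[(uv[:,0]-K[0,2])/K[0,0],(uv[:,1]-K[1,2])/K[1,1],np.ones(len(uv))]@T[:3,:3].T
    o=T[:3,3]; return (o+r*((z-o[2])/r[:,2])[:,None])[:,:2]
def redmask(im):
    h=cv2.cvtColor(im,cv2.COLOR_RGB2HSV); return ((h[...,0]<6)|(h[...,0]>174))&(h[...,1]>190)&(h[...,2]>120)
E
python3 - <<'E'
from h import *
for n in ("scene","side","wrist"):
    im=np.load(f"pics/a_{n}.npy");d=np.load(f"pics/a_{n}_d.npy");p=camera_params(n);W=cloud(n,d,p)
    z=W[...,2]; box=(W[...,0]>.4)&(W[...,0]<.85)&(abs(W[...,1])<.45)
    g=im.max(-1)
    m=box&(z>.1)&(z<.118)&(g<75)
    m=cv2.morphologyEx(m.astype(np.uint8),cv2.MORPH_OPEN,np.ones((3,3)))
    k,l,s,c=cv2.connectedComponentsWithStats(m); i=1+s[1:,4].argmax()
    v,u=np.nonzero(l==i); P=ray(p,np.c_[u,v],.11)*1000
    print(n,s[i,4],np.nanmedian(z[l==i]),cv2.minAreaRect(P.astype(np.float32)))
    print(np.round(cv2.boxPoints(cv2.minAreaRect(P.astype(np.float32)))).tolist())
    r=redmask(im)&box; k,l,s,c=cv2.connectedComponentsWithStats(r.astype(np.uint8))
    for i in range(1,k):
        if s[i,4]>8:
            v,u=np.nonzero(l==i);print(" red",c[i],s[i,4],np.nanmedian(W[l==i],0),np.nanmax(z[l==i]),cv2.minAreaRect(ray(p,np.c_[u,v],.1385).astype(np.float32)*1000))
    # plate
    h=cv2.cvtColor(im,cv2.COLOR_RGB2HSV)
    m=box&(z>.1)&(z<.125)&(h[...,1]<40)&(h[...,2]>140)
    k,l,s,c=cv2.connectedComponentsWithStats(m.astype(np.uint8)); i=1+s[1:,4].argmax()
    v,u=np.nonzero(l==i);R=cv2.minAreaRect((ray(p,np.c_[u,v],.1145)*1000).astype(np.float32));print(" plate",np.nanmedian(z[l==i]),R,np.round(cv2.boxPoints(R)).tolist())
    h_=(h[...,0]>12)&(h[...,0]<28)&(h[...,1]>110)&(z>.108)&(z<.13)&box
    k,l,s,c=cv2.connectedComponentsWithStats(h_.astype(np.uint8))
    for i in range(1,k):
        if s[i,4]>4: print(" brass",c[i],s[i,4],ray(p,c[i],.1165)*1000)
E
```

```text
scene 5028 0.11153169476943597 ((608.9253540039062, 63.912689208984375), (189.61489868164062, 343.8829040527344), 4.099789142608643)
[[502.0, 229.0], [527.0, -114.0], [716.0, -101.0], [691.0, 242.0]]
 red [325.29411765 189.11764706] 34 [0.62376245 0.03356916 0.14034584] 0.14239549536943819 ((623.689453125, 36.808143615722656), (37.965057373046875, 8.515593528747559), 75.24017333984375)
 plate 0.1159998932400339 ((592.102294921875, 104.00920104980469), (167.70240783691406, 92.59037780761719), 85.93409729003906) [[540.0, 24.0], [632.0, 17.0], [644.0, 184.0], [552.0, 191.0]]
 brass [311. 139.] 11 [[ 574.66461858 -155.41552087]]
 brass [280.8125 167.25  ] 16 [[689.8435727  -97.14270992]]
 brass [324.5 206.5] 8 [[640.47771401  66.68726119]]
 brass [347.9047619  237.95238095] 21 [[630.02105532 170.1144774 ]]
side 1907 0.11062445380912656 ((607.331787109375, 29.66327667236328), (173.83404541015625, 268.46429443359375), 3.9183037281036377)
[[511.0, 158.0], [530.0, -110.0], [703.0, -98.0], [685.0, 170.0]]
 plate 0.11476235808836299 ((592.937744140625, 104.29411315917969), (170.0823211669922, 
[... 507 characters left out ...]
7854309082031, 9.086382865905762), 86.86851501464844)
 plate 0.11571820382286271 ((590.1782836914062, 88.18211364746094), (129.4082489013672, 90.19564819335938), 86.05851745605469) [[541.0, 27.0], [631.0, 21.0], [640.0, 150.0], [550.0, 156.0]]
 brass [399. 270.] 7 [[702.74117745 -79.73474877]]
 brass [395.45454545 281.95454545] 22 [[700.37425446 -93.30407021]]
 brass [376.5 285. ] 14 [[681.80443876 -96.86947483]]
 brass [342.5 287. ] 14 [[648.02999476 -99.28138953]]
 brass [359. 286.] 15 [[664.44183234 -98.07508702]]
 brass [311. 289.] 7 [[ 616.57449754 -101.69986295]]
 brass [327. 288.] 11 [[ 632.57319433 -100.48835428]]
 brass [269.11881188 332.86138614] 101 [[ 571.94662892 -156.0962747 ]]
```

Call:
jog_arm(
  increments=[
    {"x":18,"y":14,"z":0},
    {"x":36.5,"y":30,"z":20,"rz":3.7},
    {"x":36.5,"y":30,"z":50,"rz":3.7},
    {"x":36.5,"y":30,"z":50,"rz":3.7},
    {"x":36.5,"y":30,"z":50,"rz":3.7},
    {"x":36.5,"y":30,"z":50,"rz":3.7},
  ],
  claw=0,
)

```text
invalid input
```

```bash
python3 - <<'E'
from h import *
o=get_obs();print(o["eef_pos"],o["tool_rot"],o["finger_gap"],o["contact_force"])
p=camera_params("wrist");im,d=capture("wrist");W=cloud("w",d,p)
cv2.imwrite("pics/b.png",im[:,:,::-1])
r=redmask(im);k,l,s,c=cv2.connectedComponentsWithStats(r.astype(np.uint8));i=1+s[1:,4].argmax()
v,u=np.nonzero((l==i)&(W[...,2]>.134));print(c[i],cv2.minAreaRect(ray(p,np.c_[u,v],.1385).astype(np.float32)*1000))
E
```

```text
[6.24375664e-01 8.18430031e-05 2.47216879e-01] [-2.22035374e+00 -2.22038995e+00  1.95365446e-03] 1.0002006542253399 [-0.53757356  0.05789617  0.00150557]
[313.36121673 153.07794677] ((619.8804321289062, 38.552085876464844), (36.17593002319336, 9.112661361694336), 86.86524200439453)
```

View pics/b.png

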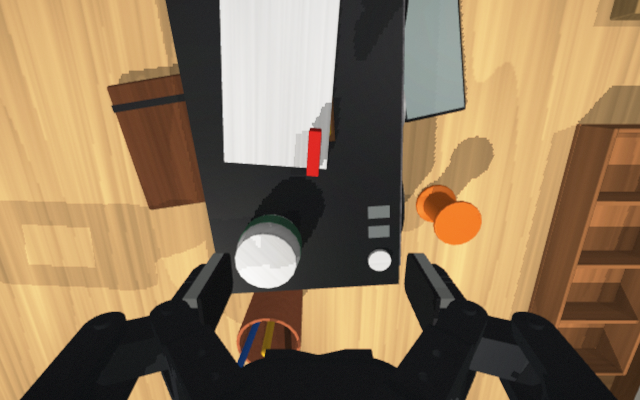

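The picture is unchanged, with the red tab at (313,153): the call was refused. I'll retry with all six keys in each row.

Call:
jog_arm(
  increments=[
    {"x":18,"y":14,"z":0,"rx":0,"ry":0,"rz":0},
    {"x":36.5,"y":30,"z":20,"rx":0,"ry":0,"rz":3.7},
    {"x":36.5,"y":30,"z":50,"rx":0,"ry":0,"rz":3.7},
    {"x":36.5,"y":30,"z":50,"rx":0,"ry":0,"rz":3.7},
    {"x":36.5,"y":30,"z":50,"rx":0,"ry":0,"rz":3.7},
    {"x":36.5,"y":30,"z":50,"rx":0,"ry":0,"rz":3.7},
  ],
  claw=0,
)

```text
clock: 0.95
eef_pos: [0.6556, 0.0366, 0.1994]
tool_rot: [2.291, 2.148, 0.002]
contact_force: [-0.7, -0.3, -0.2]
finger_gap: 0.001
```

```bash
python3 - <<'E'
from h import *
p=camera_params("wrist");im,d=capture("wrist");W=cloud("w",d,p)
cv2.imwrite("pics/b2.png",im[:,:,::-1])
r=redmask(im);k,l,s,c=cv2.connectedComponentsWithStats(r.astype(np.uint8));i=1+s[1:,4].argmax()
v,u=np.nonzero((l==i)&(W[...,2]>.134));print(c[i],cv2.minAreaRect(ray(p,np.c_[u,v],.1385).astype(np.float32)*1000))
o=get_obs();Q=W.reshape(-1,3)
m=(np.hypot(Q[:,0]-o["eef_pos"][0],Q[:,1]-o["eef_pos"][1])<.04)&(Q[:,2]>.15)
print("finger pts z min",np.nanpercentile(Q[m,2],[0,1,5,50]), np.ptp(Q[m][Q[m,2]<.205],axis=0),Q[m][Q[m,2]<.205].mean(0))
E
```

```text
[265.98115942 222.80144928] ((620.064697265625, 38.18388366699219), (35.253902435302734, 9.592634201049805), 85.55120086669922)
finger pts z min [0.18666455 0.19475857 0.21298239 0.25294183] [0.02716219 0.00704063 0.01831525] [0.65584268 0.04569456 0.19726437]
```

View pics/b2.png

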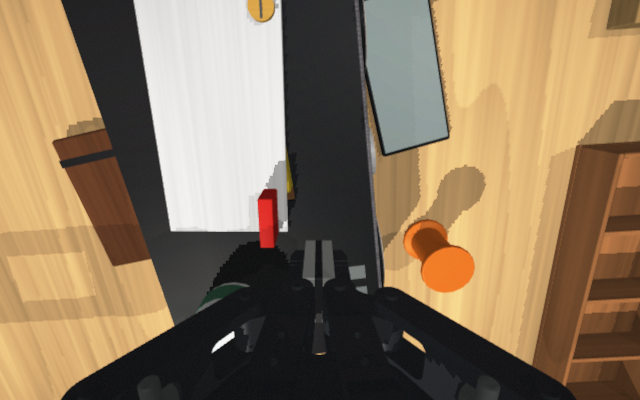

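Call:
jog_arm(
  increments=[
    {"x":0,"y":0,"z":30,"rx":0,"ry":0,"rz":0},
    {"x":0,"y":0,"z":55,"rx":0,"ry":0,"rz":0},
    {"x":0,"y":0,"z":60,"rx":0,"ry":0,"rz":0},
    {"x":0,"y":0,"z":60,"rx":0,"ry":0,"rz":0},
  ],
)

```text
clock: 1.5
eef_pos: [0.656, 0.0363, 0.1401]
tool_rot: [2.291, 2.147, 0.003]
contact_force: [0.6, 0.2, 0.8]
finger_gap: 0.001
```

```bash
cat > arc.py <<'E'
from h import *
from scipy.spatial.transform import Rotation as Rn
piv=np.array([631.,171.]); yaw=.075
Rw=np.array([[np.cos(yaw),-np.sin(yaw)],[np.sin(yaw),np.cos(yaw)]])
def tab(phi): return piv+133*Rw@[-np.sin(phi),-np.cos(phi)], Rw@[-np.cos(phi),np.sin(phi)]
def rows(phis,off,z,r=None):
    """off: signed tool offset along -t from tab centre (mm)"""
    o=get_obs();p0=o["eef_pos"]*1000;R0=Rn.from_rotvec(o["tool_rot"]).as_matrix()
    for phi in phis:
        c,t=tab(phi); tgt=np.r_[c-t*off,z]; s=R0.T@(tgt-p0)
        y=R0[:2,1]; cur=np.arctan2(y[1],y[0]); rz=-np.degrees((yaw-phi)-cur)
        print(round(phi,2),np.round(s,1),round((rz+180)%360-180,1))
E
python3 - <<'E'
import cv2;from h import *
im=cv2.imread("pics/b2.png")[:,:,::-1].copy();h=cv2.cvtColor(im,cv2.COLOR_RGB2HSV)
m=(h[...,0]>12)&(h[...,0]<28)&(h[...,1]>110);m[40:]=0;m[:,:230]=0;m[:,290:]=0
v,u=np.nonzero(m);print("brass px",u.mean(),v.mean(),np.ptp(u),np.ptp(v))
from arc import *
print(tab(.14),get_obs()["contact_force"])
rows(np.arange(.1,1.56,.08),19.5,139)
E
```

```text
brass px 260.93918918918916 9.32882882882883 25 21
(array([622.36108623,  38.28086359]), array([-0.99788824,  0.06495424])) [0.5798563  0.15391519 0.76355817]
0.1 [ 0.6 -8.9  1.1] -2.3
0.18 [ -0.9 -19.6   1.1] 2.3
0.26 [ -1.6 -30.3   1. ] 6.9
0.34 [ -1.5 -41.    1. ] 11.5
0.42 [ -0.5 -51.7   1. ] 16.0
0.5 [  1.4 -62.3   1. ] 20.6
0.58 [  4.1 -72.7   0.9] 25.2
0.66 [  7.6 -82.9   0.9] 29.8
0.74 [ 12.  -92.7   0.9] 34.4
0.82 [  17.1 -102.2    0.9] 39.0
0.9 [  22.9 -111.2    0.9] 43.5
0.98 [  29.4 -119.7    0.8] 48.1
1.06 [  36.7 -127.7    0.8] 52.7
1.14 [  44.5 -135.1    0.8] 57.3
1.22 [  52.9 -141.8    0.8] 61.9
1.3 [  61.7 -147.9    0.8] 66.5
1.38 [  71.1 -153.2    0.8] 71.0
1.46 [  80.8 -157.7    0.8] 75.6
1.54 [  90.9 -161.5    0.7] 80.2
```

Call:
jog_arm(
  increments=[
    {"x":0,"y":-9,"z":1,"rx":0,"ry":0,"rz":-1},
    {"x":-1,"y":-19,"z":1,"rx":0,"ry":0,"rz":2},
    {"x":-1.5,"y":-30,"z":1,"rx":0,"ry":0,"rz":7},
    {"x":-1.5,"y":-41,"z":1,"rx":0,"ry":0,"rz":11.5},
    {"x":-0.5,"y":-51.5,"z":1,"rx":0,"ry":0,"rz":16},
    {"x":1.5,"y":-62,"z":1,"rx":0,"ry":0,"rz":20.5},
    {"x":4,"y":-72.5,"z":1,"rx":0,"ry":0,"rz":25},
    {"x":7.5,"y":-83,"z":1,"rx":0,"ry":0,"rz":30},
    {"x":7.5,"y":-83,"z":1,"rx":0,"ry":0,"rz":30},
  ],
)

```text
clock: 2.62
eef_pos: [0.5736, 0.0495, 0.1402]
tool_rot: [2.767, 1.483, 0.006]
contact_force: [0.9, -0.1, 0.9]
finger_gap: 0.003
```

```bash
python3 - <<'E'
from arc import *
rows(np.arange(.66,1.66,.08),19.5,139)
o=get_obs();print(o["eef_pos"],o["contact_force"],o["joints"])
p=camera_params("wrist");im,d=capture("wrist");W=cloud("w",d,p)
cv2.imwrite("pics/c.png",im[:,:,::-1])
r=redmask(im);k,l,s,c=cv2.connectedComponentsWithStats(r.astype(np.uint8));i=1+s[1:,4].argmax()
v,u=np.nonzero((l==i)&(W[...,2]>.134));print(c[i],cv2.minAreaRect(ray(p,np.c_[u,v],.1385).astype(np.float32)*1000),tab(.66))
E
```

```text
0.66 [0.  0.2 1.2] -0.1
0.74 [ -1.1 -10.5   1.2] 4.5
0.82 [ -1.4 -21.2   1.1] 9.1
0.9 [ -0.9 -31.9   1.1] 13.6
0.98 [  0.6 -42.6   1.1] 18.2
1.06 [  2.8 -53.1   1. ] 22.8
1.14 [  5.9 -63.4   1. ] 27.4
1.22 [  9.8 -73.4   1. ] 32.0
1.3 [ 14.5 -83.1   1. ] 36.6
1.38 [ 20.  -92.3   0.9] 41.1
1.46 [  26.2 -101.1    0.9] 45.7
1.54 [  33.  -109.4    0.9] 50.3
1.62 [  40.6 -117.1    0.9] 54.9
[0.57359924 0.04945198 0.14021887] [ 0.90283461 -0.07599916  0.91485537] [-3.60100870e-02  2.26919897e-01  1.81860283e+00  2.77568394e-04
  1.09178449e+00  5.50782582e-01]
[277.50786988 262.82266527] ((558.0872192382812, 61.939918518066406), (29.838951110839844, 9.657965660095215), 56.463138580322266) (array([557.55748215,  60.11629258]), array([-0.83371209,  0.55219938]))
```

View pics/c.png

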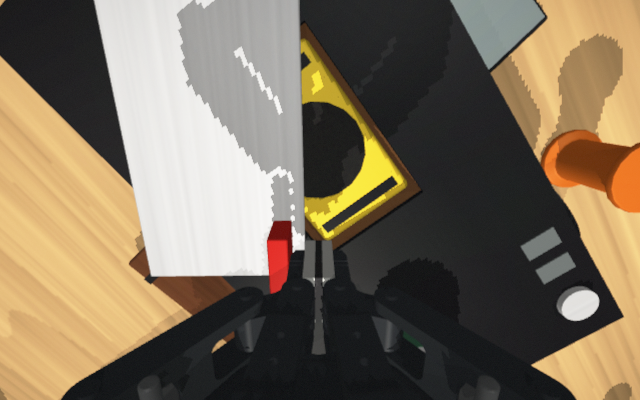

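The cover follows the fingers. The tab is at (278,262) against them, and the pack and its pad show at (335,150). I'll continue the arc.

Call:
jog_arm(
  increments=[
    {"x":-1,"y":-10.5,"z":1,"rx":0,"ry":0,"rz":4.5},
    {"x":-1.5,"y":-21,"z":1,"rx":0,"ry":0,"rz":9},
    {"x":-1,"y":-32,"z":1,"rx":0,"ry":0,"rz":13.5},
    {"x":0.5,"y":-42.5,"z":1,"rx":0,"ry":0,"rz":18},
    {"x":3,"y":-53,"z":1,"rx":0,"ry":0,"rz":23},
    {"x":6,"y":-63.5,"z":1,"rx":0,"ry":0,"rz":27.5},
    {"x":10,"y":-73.5,"z":1,"rx":0,"ry":0,"rz":32},
    {"x":14.5,"y":-83,"z":1,"rx":0,"ry":0,"rz":36.5},
    {"x":20,"y":-92.5,"z":1,"rx":0,"ry":0,"rz":41},
    {"x":26,"y":-101,"z":1,"rx":0,"ry":0,"rz":45.5},
    {"x":33,"y":-109.5,"z":1,"rx":0,"ry":0,"rz":50.5},
    {"x":35,"y":-112,"z":1,"rx":0,"ry":0,"rz":52},
    {"x":35,"y":-112,"z":1,"rx":0,"ry":0,"rz":52},
  ],
)

```text
clock: 4.3
eef_pos: [0.5004, 0.1406, 0.1391]
tool_rot: [-3.139, -0.123, -0.008]
contact_force: [0.8, 0.8, -0.8]
finger_gap: 0.001
```

```bash
python3 - <<'E'
from arc import *
o=get_obs();print(o["eef_pos"],o["tool_rot"],o["contact_force"],o["joints"],tab(1.565))
p=camera_params("wrist");im,d=capture("wrist");W=cloud("w",d,p)
cv2.imwrite("pics/d.png",im[:,:,::-1])
h=cv2.cvtColor(im,cv2.COLOR_RGB2HSV)
m=(h[...,0]>24)&(h[...,0]<34)&(h[...,1]>150)&(h[...,2]>120)
v,u=np.nonzero(m);print("yellow",len(u),np.nanmedian(W[m],0)); P=ray(p,np.c_[u,v],.101).astype(np.float32)*1000;print(cv2.minAreaRect(P))
c,t=tab(1.565)
E
```

```text
[0.50036887 0.14057503 0.13906019] [-3.13906431 -0.12286571 -0.00772447] [ 0.80433188  0.82833753 -0.82711168] [ 1.38999383e-01  1.15272202e-01  1.95132977e+00 -4.28270989e-04
  1.07008600e+00  1.63175858e+00] (array([498.43387898, 160.26577636]), array([-0.08070845,  0.99673775]))
yellow 7764 [0.60042141 0.10980852 0.10193865]
((600.0924682617188, 95.24061584472656), (55.98306655883789, 95.5097885131836), 4.525212287902832)
```

View pics/d.png

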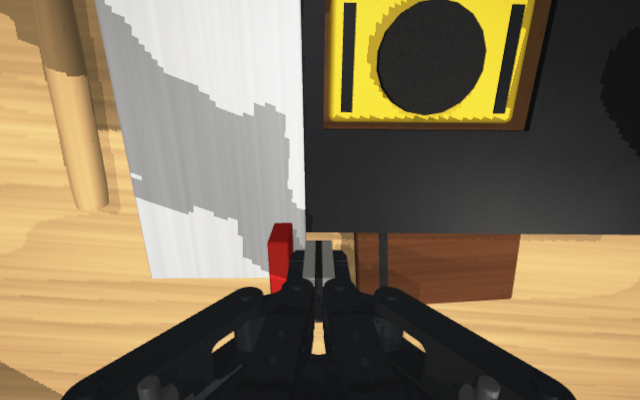

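```bash
python3 - <<'E'
from arc import *
p=camera_params("wrist");im=cv2.imread("pics/d.png")
g=im.max(-1);m=(g<90).astype(np.uint8);m[115:]=0;m[:,:362]=0;m[:,492:]=0
k,l,s,c=cv2.connectedComponentsWithStats(m);i=1+s[1:,4].argmax();v,u=np.nonzero(l==i)
P=ray(p,np.c_[u,v],.107).astype(np.float32)*1000;print(s[i],cv2.minEnclosingCircle(P),cv2.minAreaRect(P))
o=get_obs();R=Rn.from_rotvec(o["tool_rot"]).as_matrix();print(R.round(3))
for tgt in ([602.5,94,200],[602.5,94,132]): print(R.T@(np.array(tgt)-o["eef_pos"]*1000))
E
```

```text
[ 377    0  109  115 9716] ((601.180419921875, 94.35951232910156), 26.108585357666016) ((601.10498046875, 94.37923431396484), (50.42127227783203, 51.680389404296875), 4.507453918457031)
[[ 0.997  0.078  0.005]
 [ 0.078 -0.997  0.   ]
 [ 0.005  0.    -1.   ]]
[ 98.58157317  54.28063079 -60.61116105]
[98.26475703 54.27374469  7.38810057]
```

Call:
jog_arm(
  increments=[
    {"x":0,"y":10,"z":0,"rx":0,"ry":0,"rz":0},
    {"x":0,"y":12,"z":-30,"rx":0,"ry":0,"rz":0},
    {"x":20,"y":25,"z":-50,"rx":0,"ry":0,"rz":0},
    {"x":60,"y":45,"z":-50,"rx":0,"ry":0,"rz":0},
    {"x":98,"y":54,"z":-50,"rx":0,"ry":0,"rz":0},
    {"x":98,"y":54,"z":-20,"rx":0,"ry":0,"rz":0},
    {"x":98,"y":54,"z":4,"rx":0,"ry":0,"rz":0},
    {"x":98,"y":54,"z":4,"rx":0,"ry":0,"rz":0},
    {"x":98,"y":54,"z":4,"rx":0,"ry":0,"rz":0},
  ],
)

```text
clock: 5.48
eef_pos: [0.6027, 0.0938, 0.1362]
tool_rot: [-3.139, -0.122, -0.009]
contact_force: [-0.2, 0.2, 0.7]
finger_gap: -0.003
```

```bash
python3 - <<'E'
from h import *
o=get_obs();print(o["eef_pos"],o["contact_force"])
for n in("wrist","side"):
    im,d=capture(n);cv2.imwrite(f"pics/e_{n}.png",im[:,:,::-1])
E
```

```text
[0.60273942 0.09377304 0.13618612] [-0.15592696  0.19686512  0.68993703]
```

View pics/e_wrist.png

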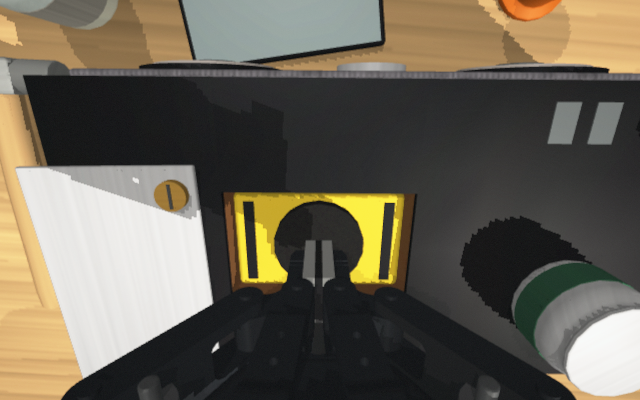

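View pics/e_side.png

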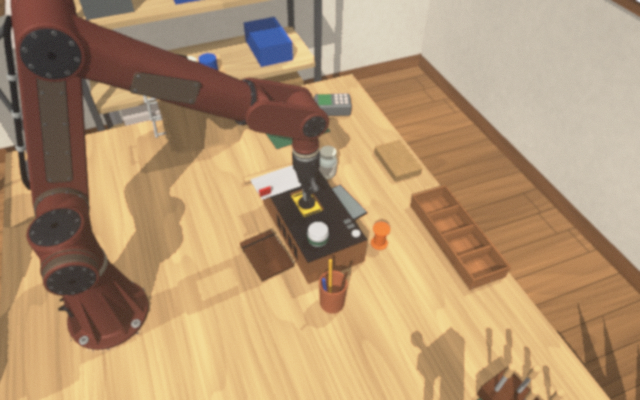

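Call:
jog_arm(
  increments=[
    {"x":0,"y":0,"z":6,"rx":0,"ry":0,"rz":0},
    {"x":0,"y":0,"z":9,"rx":0,"ry":0,"rz":0},
    {"x":0,"y":0,"z":11,"rx":0,"ry":0,"rz":0},
    {"x":0,"y":0,"z":13,"rx":0,"ry":0,"rz":0},
    {"x":0,"y":0,"z":14,"rx":0,"ry":0,"rz":0},
    {"x":0,"y":0,"z":14,"rx":0,"ry":0,"rz":0},
  ],
)

```text
clock: 6.32
eef_pos: [0.6034, 0.0941, 0.1235]
tool_rot: [-3.139, -0.122, -0.011]
contact_force: [-1.5, -0.5, 2.9]
finger_gap: -0.003
```

Call:
jog_arm(
  increments=[
    {"x":0,"y":0,"z":1.5,"rx":0,"ry":0,"rz":0},
    {"x":0,"y":0,"z":3,"rx":0,"ry":0,"rz":0},
    {"x":0,"y":0,"z":4.5,"rx":0,"ry":0,"rz":0},
    {"x":0,"y":0,"z":6,"rx":0,"ry":0,"rz":0},
    {"x":0,"y":0,"z":6,"rx":0,"ry":0,"rz":0},
  ],
)

```text
clock: 6.95
eef_pos: [0.6034, 0.0943, 0.119]
tool_rot: [-3.139, -0.123, -0.011]
contact_force: [-5.0, 0.5, 9.5]
finger_gap: 0.002
```

Call:
jog_arm(
  increments=[
    {"x":0,"y":0,"z":2,"rx":0,"ry":0,"rz":0},
    {"x":0,"y":0,"z":3.5,"rx":0,"ry":0,"rz":0},
    {"x":0,"y":0,"z":5,"rx":0,"ry":0,"rz":0},
    {"x":0,"y":0,"z":6,"rx":0,"ry":0,"rz":0},
    {"x":0,"y":0,"z":6,"rx":0,"ry":0,"rz":0},
  ],
)

```text
clock: 7.58
eef_pos: [0.6033, 0.0942, 0.1123]
tool_rot: [-3.139, -0.122, -0.01]
contact_force: [0.5, 1.0, -0.1]
finger_gap: 0.003
```

Call:
jog_arm(
  increments=[
    {"x":0,"y":0,"z":-10,"rx":0,"ry":0,"rz":0},
    {"x":0,"y":0,"z":-40,"rx":0,"ry":0,"rz":0},
    {"x":-30,"y":0,"z":-70,"rx":0,"ry":0,"rz":0},
    {"x":-50,"y":0,"z":-70,"rx":0,"ry":0,"rz":0},
    {"x":-50,"y":0,"z":-70,"rx":0,"ry":0,"rz":0},
    {"x":-50,"y":0,"z":-70,"rx":0,"ry":0,"rz":0},
  ],
)

```text
clock: 8.32
eef_pos: [0.5536, 0.0903, 0.1821]
tool_rot: [-3.139, -0.122, -0.011]
contact_force: [-0.8, -0.8, 0.5]
finger_gap: 0.001
```

```bash
python3 - <<'E'
from arc import *
p=camera_params("wrist");im,d=capture("wrist");W=cloud("w",d,p);cv2.imwrite("pics/f.png",im[:,:,::-1])
h=cv2.cvtColor(im,cv2.COLOR_RGB2HSV)
m=(h[...,0]>24)&(h[...,0]<34)&(h[...,1]>150)&(h[...,2]>120)&(W[...,2]<.12)
print("yellow z",np.nanmedian(W[m],0))
q=(np.hypot(W[...,0]-.602,W[...,1]-.094)<.018);print("pad z",np.nanmedian(W[q],0))
t=(abs(W[...,0]-.62)<.06)&(abs(W[...,1]-.02)<.015)&(W[...,2]<.12);print("top z",np.nanmedian(W[t],0))
r=redmask(im);k,l,s,c=cv2.connectedComponentsWithStats(r.astype(np.uint8));i=1+s[1:,4].argmax()
v,u=np.nonzero((l==i)&(W[...,2]>.134));print(c[i],cv2.minAreaRect(ray(p,np.c_[u,v],.1385).astype(np.float32)*1000))
o=get_obs();print(o["eef_pos"])
E
```

```text
yellow z [0.61182691 0.12056854 0.08800126]
pad z [0.6024804  0.09402376 0.09399478]
top z [0.62831643 0.01998029 0.11094669]
[213.19062027 288.7322239 ] ((504.5451354980469, 158.98263549804688), (24.026830673217773, 11.796835899353027), 5.039495944976807)
[0.55365385 0.09027899 0.18186034]
```

View pics/f.png

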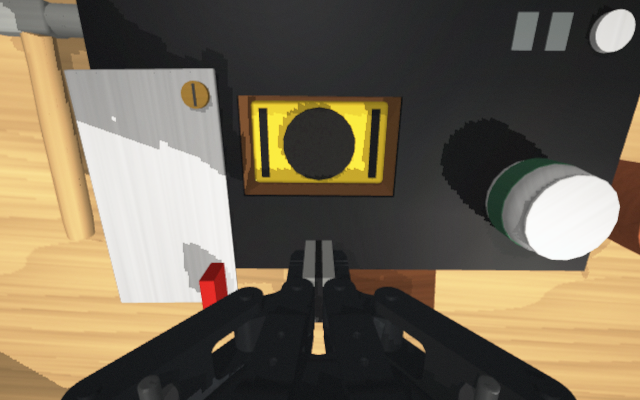

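```bash
python3 - <<'E'
from arc import *
rows([1.565],-33,182); rows([1.565],-33,139.5)
E
```

```text
1.56 [ -49.7 -107.1   -0.5] -0.2
1.56 [ -50.  -107.1   42. ] -0.2
```

Call:
jog_arm(
  increments=[
    {"x":-20,"y":-40,"z":-5,"rx":0,"ry":0,"rz":0},
    {"x":-45,"y":-85,"z":-5,"rx":0,"ry":0,"rz":0},
    {"x":-50,"y":-107,"z":0,"rx":0,"ry":0,"rz":0},
    {"x":-50,"y":-107,"z":0,"rx":0,"ry":0,"rz":0},
    {"x":-50,"y":-107,"z":25,"rx":0,"ry":0,"rz":0},
    {"x":-50,"y":-107,"z":42,"rx":0,"ry":0,"rz":0},
    {"x":-50,"y":-107,"z":42,"rx":0,"ry":0,"rz":0},
  ],
)

```text
clock: 9.25
eef_pos: [0.4947, 0.192, 0.1374]
tool_rot: [3.138, 0.121, 0.004]
contact_force: [-1.1, 0.1, 0.5]
finger_gap: -0.001
```

```bash
python3 - <<'E'
from arc import *
im,d=capture("wrist");cv2.imwrite("pics/g.png",im[:,:,::-1])
rows(np.arange(1.62,0.8,-.08),-19.5,139)
E
```

```text
1.62 [ 1.6  5.5 -0.4] 2.9
1.54 [-0.1 16.1 -0.4] -1.6
1.46 [-0.9 26.8 -0.4] -6.2
1.38 [-0.9 37.5 -0.4] -10.8
1.3 [-0.  48.3 -0.4] -15.4
1.22 [ 1.7 58.9 -0.3] -20.0
1.14 [ 4.3 69.3 -0.3] -24.6
1.06 [ 7.7 79.5 -0.3] -29.1
0.98 [11.9 89.4 -0.3] -33.7
0.9 [16.9 98.9 -0.2] -38.3
0.82 [ 22.7 108.   -0.2] -42.9
```

View pics/g.png

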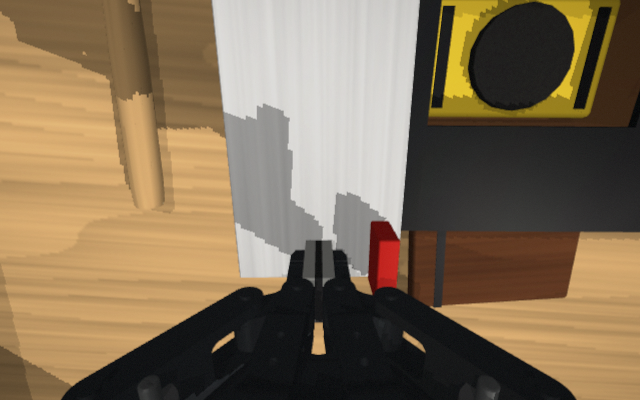

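The fingers (318,265) stand over the plate on the outer side of the tab (383,258), and the pack is still down. Next is the closing arc.

Call:
jog_arm(
  increments=[
    {"x":0,"y":6,"z":-1,"rx":0,"ry":0,"rz":0},
    {"x":0,"y":16,"z":-1,"rx":0,"ry":0,"rz":-1.5},
    {"x":-1,"y":27,"z":-1,"rx":0,"ry":0,"rz":-6},
    {"x":-1,"y":37.5,"z":-1,"rx":0,"ry":0,"rz":-11},
    {"x":0,"y":48,"z":-1,"rx":0,"ry":0,"rz":-15.5},
    {"x":1.5,"y":59,"z":-1,"rx":0,"ry":0,"rz":-20},
    {"x":4.5,"y":69.5,"z":-1,"rx":0,"ry":0,"rz":-24.5},
    {"x":7.5,"y":79.5,"z":-1,"rx":0,"ry":0,"rz":-29},
    {"x":12,"y":89.5,"z":-1,"rx":0,"ry":0,"rz":-33.5},
    {"x":17,"y":99,"z":-1,"rx":0,"ry":0,"rz":-38.5},
    {"x":22.5,"y":108,"z":-1,"rx":0,"ry":0,"rz":-43},
    {"x":22.5,"y":108,"z":-1,"rx":0,"ry":0,"rz":-43},
  ],
)

```text
clock: 10.8
eef_pos: [0.5273, 0.0856, 0.1409]
tool_rot: [2.875, 1.259, 0.01]
contact_force: [0.0, -0.1, 0.2]
finger_gap: -0.003
```

```bash
python3 - <<'E'
from arc import *
rows(np.arange(.82,-.1,-.08),-19.5,139)
E
```

```text
0.82 [ 0.  -1.2  1.9] -0.0
0.74 [-1.1  9.5  1.9] -4.6
0.66 [-1.4 20.3  2. ] -9.2
0.58 [-0.8 31.   2. ] -13.8
0.5 [ 0.7 41.7  2.1] -18.4
0.42 [ 3.  52.2  2.2] -22.9
0.34 [ 6.1 62.4  2.2] -27.5
0.26 [10.  72.4  2.3] -32.1
0.18 [14.7 82.1  2.4] -36.7
0.1 [20.2 91.4  2.4] -41.3
0.02 [ 26.4 100.1   2.5] -45.9
-0.06 [ 33.3 108.4   2.6] -50.4
```

Call:
jog_arm(
  increments=[
    {"x":-1,"y":9.5,"z":1,"rx":0,"ry":0,"rz":-4.5},
    {"x":-1.5,"y":20,"z":1,"rx":0,"ry":0,"rz":-9},
    {"x":-1,"y":31,"z":1,"rx":0,"ry":0,"rz":-14},
    {"x":0.5,"y":41.5,"z":1,"rx":0,"ry":0,"rz":-18.5},
    {"x":3,"y":52,"z":1,"rx":0,"ry":0,"rz":-23},
    {"x":6,"y":62.5,"z":1,"rx":0,"ry":0,"rz":-27.5},
    {"x":10,"y":72.5,"z":1,"rx":0,"ry":0,"rz":-32},
    {"x":14.5,"y":82,"z":1,"rx":0,"ry":0,"rz":-36.5},
    {"x":20,"y":91,"z":1,"rx":0,"ry":0,"rz":-41},
    {"x":20,"y":91,"z":1,"rx":0,"ry":0,"rz":-41},
  ],
)

```text
clock: 12.05
eef_pos: [0.6083, 0.0385, 0.1409]
tool_rot: [2.252, 2.182, 0.008]
contact_force: [-1.1, 0.0, 0.9]
finger_gap: -0.002
```

```bash
python3 - <<'E'
from arc import *
rows(np.arange(.1,-.1,-.02),-19.5,139)
p=camera_params("wrist");im,d=capture("wrist");W=cloud("w",d,p);cv2.imwrite("pics/i.png",im[:,:,::-1])
r=redmask(im);k,l,s,c=cv2.connectedComponentsWithStats(r.astype(np.uint8));i=1+s[1:,4].argmax()
v,u=np.nonzero((l==i)&(W[...,2]>.134));print(c[i],cv2.minAreaRect(ray(p,np.c_[u,v],.1385).astype(np.float32)*1000),tab(.1))
E
```

```text
0.1 [ 0.  -0.1  1.9] -0.4
0.08 [-0.3  2.6  1.9] -1.5
0.06 [-0.6  5.2  1.9] -2.7
0.04 [-0.9  7.9  2. ] -3.8
0.02 [-1.1 10.6  2. ] -5.0
-0.0 [-1.2 13.3  2. ] -6.1
-0.02 [-1.3 16.   2. ] -7.3
-0.04 [-1.3 18.7  2. ] -8.4
-0.06 [-1.3 21.3  2.1] -9.6
-0.08 [-1.2 24.   2.1] -10.7
[358.46945338 261.85316184] ((627.1401977539062, 40.34388732910156), (9.223098754882812, 30.991790771484375), 1.1347497701644897) (array([627.67534634,  38.04156034]), array([-0.99968752,  0.0249974 ]))
```

View pics/i.png

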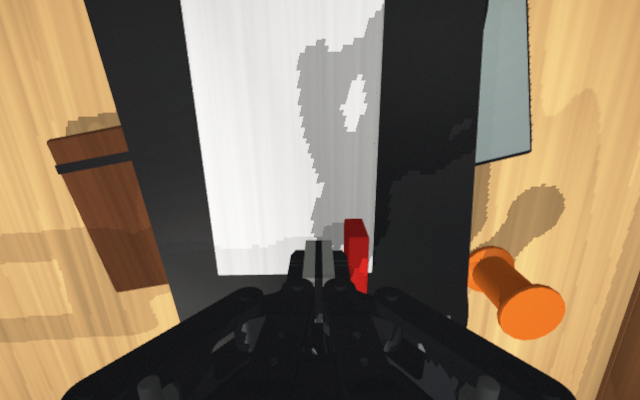

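The tab is at (358,262), touching the fingers, with about 13 mm left to the stop. I'll go slowly from here.

Call:
jog_arm(
  increments=[
    {"x":-0.5,"y":3,"z":1,"rx":0,"ry":0,"rz":-2},
    {"x":-0.5,"y":6,"z":1,"rx":0,"ry":0,"rz":-3},
    {"x":-1,"y":9,"z":1,"rx":0,"ry":0,"rz":-4.5},
    {"x":-1,"y":11,"z":1,"rx":0,"ry":0,"rz":-5.5},
    {"x":-1,"y":12,"z":1,"rx":0,"ry":0,"rz":-6},
    {"x":-1,"y":12,"z":1,"rx":0,"ry":0,"rz":-6},
  ],
)

```text
clock: 12.85
eef_pos: [0.6201, 0.0372, 0.1399]
tool_rot: [2.135, 2.296, 0.008]
contact_force: [-0.7, -0.2, -0.4]
finger_gap: -0.002
```

Call:
jog_arm(
  increments=[
    {"x":0,"y":1,"z":0,"rx":0,"ry":0,"rz":0},
    {"x":0,"y":2,"z":0,"rx":0,"ry":0,"rz":0},
    {"x":0,"y":2,"z":0,"rx":0,"ry":0,"rz":0},
    {"x":0,"y":2,"z":0,"rx":0,"ry":0,"rz":0},
  ],
)

```text
clock: 13.35
eef_pos: [0.6206, 0.0372, 0.1398]
tool_rot: [2.137, 2.298, 0.003]
contact_force: [-4.9, -0.9, 4.9]
finger_gap: 0.0
```

Call:
jog_arm(
  increments=[
    {"x":0,"y":2,"z":0,"rx":0,"ry":0,"rz":0},
    {"x":0,"y":3,"z":0,"rx":0,"ry":0,"rz":0},
    {"x":0,"y":3,"z":0,"rx":0,"ry":0,"rz":0},
  ],
)

```text
clock: 13.72
eef_pos: [0.6208, 0.0372, 0.1398]
tool_rot: [-2.137, -2.3, 0.006]
contact_force: [-10.5, -1.2, 7.1]
finger_gap: 0.002
```

It has hit the stop: the force went from 5 to 10 N with only 0.2 mm of motion. I'll back off and lift.

Call:
jog_arm(
  increments=[
    {"x":0,"y":-3,"z":0,"rx":0,"ry":0,"rz":0},
    {"x":0,"y":-12,"z":0,"rx":0,"ry":0,"rz":0},
    {"x":0,"y":-14,"z":-15,"rx":0,"ry":0,"rz":0},
    {"x":0,"y":-14,"z":-60,"rx":0,"ry":0,"rz":0},
    {"x":0,"y":-14,"z":-110,"rx":0,"ry":0,"rz":0},
    {"x":0,"y":-14,"z":-110,"rx":0,"ry":0,"rz":0},
    {"x":0,"y":-14,"z":-110,"rx":0,"ry":0,"rz":0},
  ],
)

```text
clock: 14.6
eef_pos: [0.6074, 0.0364, 0.2507]
tool_rot: [-2.138, -2.301, 0.004]
contact_force: [1.1, -0.4, 0.2]
finger_gap: 0.0
```

```bash
python3 - <<'E'
from arc import *
p=camera_params("wrist");im,d=capture("wrist");W=cloud("w",d,p);cv2.imwrite("pics/j.png",im[:,:,::-1])
z=W[...,2]
r=redmask(im);k,l,s,c=cv2.connectedComponentsWithStats(r.astype(np.uint8));i=1+s[1:,4].argmax()
v,u=np.nonzero((l==i)&(W[...,2]>.134));print(c[i],cv2.minAreaRect(ray(p,np.c_[u,v],.1385).astype(np.float32)*1000),tab(0))
h=cv2.cvtColor(im,cv2.COLOR_RGB2HSV)
m=(z>.11)&(z<.125)&(h[...,1]<40)&(h[...,2]>100)&(W[...,0]<.7)
k,l,s,c=cv2.connectedComponentsWithStats(m.astype(np.uint8)); i=1+s[1:,4].argmax()
v,u=np.nonzero(l==i);print("plate",cv2.minAreaRect((ray(p,np.c_[u,v],.1145)*1000).astype(np.float32)))
print(get_obs()["contact_force"])
im,d=capture("scene");cv2.imwrite("pics/j_scene.png",im[:,:,::-1])
E
```

```text
[355.16111111 197.50555556] ((638.1006469726562, 38.597312927246094), (9.804797172546387, 35.43135070800781), 5.035418510437012) (array([640.96565107,  38.37388719]), array([-0.99718882, -0.07492971]))
plate ((600.8348999023438, 101.5526351928711), (90.51773071289062, 164.61598205566406), 4.029974460601807)
[-0.69428423 -0.80707735 -0.47028979]
```

View pics/j.png

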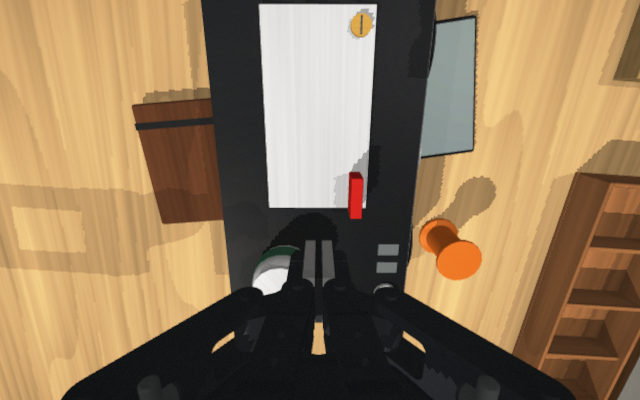

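View pics/j_scene.png

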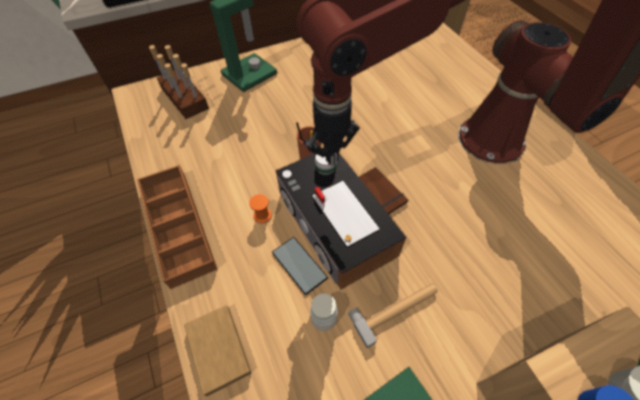

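The wrist view shows the plate shut and parallel to the box, with the tab at (355,197) and the screw at (361,24). The scene view shows the bystanders where they were.

```bash
python3 -c "
from cell import *
print(get_obs()['clock']);print(sign_off())"
```

```text
14.7
the job is handed in; nothing more can be done
None
```

The battery pack is back on its catch and the cover is shut against its stop. I handed the job in at 14.7 s with the gripper clear of everything.

- **Cover opened:** I swung it to about 1.56 rad, which uncovered the well completely.
- **Pack pressed:** I pressed it with closed fingers. The readings between moves reached about 10 N, then fell to 0 when the catch pulled the pack in. After I lifted off, the pad measured 94 mm above the table (93 mm is home). The camera read the loudspeaker's top about 1 mm high too, so that fits.
- **Cover shut:** I pushed it back until the force rose to about 10 N with only 0.2 mm of movement, then backed off and lifted clear. The plate measured 4.0° against 4.1–4.4° for the loudspeaker, so they agree within the measurement error.
- **Other items:** In the last wrist and scene pictures the tin, notebook, hammer, phone, glue jar and spool looked unmoved. The gripper partly hid the tin and the pot, and I checked by eye only. The fingers never went near either.

One disagreement: the tab measured about 3 mm short of where my pivot estimate put it when shut. The first tab measurement was off by about the same amount, so I put it down to calibration and trusted the contact with the stop. The first move call was refused for its format, with no motion.

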